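# Load the button blanks and send the tray to the next station

## Robot

A 7-joint arm with a two-finger parallel gripper is mounted at the origin on the work surface. World frame = base frame: x ahead of the robot, y to its left, z up, the work surface at z = 0. Lengths are in m, angles in rad, forces in N, time in s.
With the tool pointing down it reaches from about 0.425 to 0.8 m from the base axis. Payload 8.3 kg.
Tool frame: the origin (TCP) lies midway between the tips of the shut fingers; the grasp point (between the pads) lies 19 mm behind it (manip.grip_point_offset is the z of the grasp point in the tool frame, in m); z points along the fingers, y is the line along which they close (so a half turn about z gives the same grasp; the last joint's range is limited). The gripper opens to 85 mm and grips with 20 to 120 N. Pads are 22 mm wide; open, the fingers measure 114 mm over their backs; the gripper's body (76 mm by 85 mm) begins 54 mm behind the grasp point. The pads swing forward as they close: fully open they stand 13 mm farther back than shut.
Start: joints at [-1.403, 0.383, 0.016, 1.37, -0.006, 1.388, -0.046], TCP at [0.143, 0.608, 0.231] pointing down, gripper open.
Joint ranges: [-2.95, 2.95], [-0.25, 2.06], [-1.52, 1.56], [0.18, 2.33], [-1.44, 4.58], [0.02, 2.06], [-3.01, 3.01]. Speed limits (rad/s): [2.39, 2.39, 3.01, 3.01, 3.14, 3.14, 3.14].

## Interface

Orientations are given as a rotation vector (axis times angle).
In Python, from station import manip gives the robot as it stands.
- The arm moves only by the shell command python3 -m creep 'ROWS' [FORCE]. ROWS is JSON, a list of rows, each a list of 7 numbers: the turn, a rotation vector about the tool's x, y, z in units of 6 degrees (1.0 is 6 degrees), then the shift along the tool's x, y, z in units of 40 mm (1.0 is 40 mm), then the opening, from 0 (shut) to 1 (fully open). In form: [[ax, ay, az, x, y, z, hand], ...]. A call has 1 to 12 rows; each row shifts and turns the commanded pose from where the row before left it, along the tool's axes as they then stand; what a row does not reach is not made up. A row lasts 1/12 s, in which the tool goes at most 41.7 mm and 7.16 degrees, less where a joint would pass 70% of its speed; a pose out of reach is approached as far as the arm can. A call is refused whole if a number of a shift passes 1 or a number of a turn 1, either way. A call with a gripper value outside its range is refused whole. The fingers move at their own pace and stop on an object; FORCE is the grip in N (left out, the last holds). Time passes only in rows, so rows that do not move let the fingers close. It gives the time, the measured TCP pose, the force, the opening and the grip force at its end, in the units of the state.
- manip.get_state(): the state, without advancing time (a new reading comes with each control period).
- manip.snapshot(name): name is "side" or "top" or "wrist"; returns a dict with "image" (420x560x3 uint8, blue, green, red), "vertical_fov" (degrees; the focal length in pixels is half the picture's height over the tangent of half this angle, whatever the lens; pixels are square), "cx", "cy" (the principal point, pixels), "R" (3x3) and "t" (3): a world point X has camera coordinates R X + t. Camera axes: x right, y down, z forward; pixel columns grow to the right and rows downward; lengths in m; the calibration is good to about 2 mm. A picture is of the moment at which its call begins. There is no depth.
- manip.finish_job(): hands the job in; it is judged then, once.
The state is a dict: "t": time; "joints": joint angles; "joint_velocities": joint speeds; "joint_efforts": joint torques, N m; "tcp_pos": TCP position; "orientation": TCP orientation; "contact_force": force on the tool from outside, world axes, zero at the start; "wrist_torque": the same for the moment, N m; "finger_gap": opening from 0.0 (shut) to 1.0 (fully open); "finger_force": force on a finger pad.
Only numpy, scipy, OpenCV 4.12 (cv2) and the standard library are available. Lean on these libraries where they do the work, as an engineer would, in place of code of your own. Each camera call takes 0.05 s, during which the arm holds its last target. There are 200 camera calls.

## Task

Pick up the metal cup and tip all eight button blanks into the tray of the carriage while it waits at its load station, then stand the empty cup upright in the middle of its cork pad again. After that, slide the carriage along the rail to the next (middle) station so that it clicks in there, without running on past it, with all the blanks still in the tray. Leave the jars, bottle and tools on the bench where they are.

Things in the scene. Friction and masses are not known exactly. Their poses are not given: they have to be found in the camera images.
- carriage (a joint): Slide of the carriage along the rail, in m: 0 = load station (start, to within 2 mm), 0.130 = next (middle) station, 0.260 = last station. Grows towards the rail's own -y (to the robot's right). At each station a sprung ball clicks into a notch: it takes about 6 N along the rail to leave or enter it, about 1 N in between; within about 4 mm of a notch it centres itself when let go.
- tray_floor (a point): Centre of the inner floor of the carriage's open square tray of pale wood, 29 mm above the bench; moves with the carriage. Tray 130 x 130 mm outside, walls 5 mm thick, rim 40 mm above this point (69 mm above the bench). Axes: z up, y along the rail.
- post_top (a point): Centre of the top face of the carriage's upright square post of dark wood, 16 x 16 mm, fixed to the carriage on the rail's +y side of the tray, its axis 100 mm from the tray's centre (27 mm clear of the tray wall); its sides are square with the rail; top 96 mm above the bench, 62 mm of it free. Axes as the rail's.
- rail: Low wooden rail bed, 75 x 500 mm, up to 24 mm high, with two aluminium runners; fixed to the bench. Origin at the centre of its underside, y along the rail. A close pair of grey cross pins between the runners (and a small brass plate on the edge nearest the robot) marks each station, at y = +130 (load), 0 (next) and -130 mm (last); the tray centre stops over them.
- next_station (a point): Point where the tray floor's centre is when the carriage is in the next (middle) station.
- cup: Loose open aluminium cup, outside 53 mm across at the foot and 62 mm at the rim, 68 mm high, wall 3 mm, floor 4 mm, 90 g empty, about 200 g full. Smooth inside: blanks slide out once its wall slopes down some 17 degrees. Origin at the centre of its underside, z up through the mouth. Holds the blanks in two layers, to 35 mm above its foot.
- cup_rim (a point): Centre of the cup's mouth, 68 mm above its origin.
- pad: Round cork pad 84 mm across, 5 mm thick, fixed to the bench; the cup stands on its middle at the start. Origin at the centre of its underside.
- ink: Loose glass ink jar with black cap, 52 mm across, 62 mm high. Bystander; it and the pad change places between runs. Origin at the centre of its foot.
- amber: Loose amber bottle, 40 mm across, 85 mm high. Bystander. Origin at the centre of its foot.
- driver: Loose screwdriver 160 mm long lying on the bench. Bystander. Origin under its middle, x along it.
- chisel: Loose chisel 230 mm long lying beyond the rail. Bystander. Origin under its middle, x along it.
- gluejar: Loose glass jar with white cap, 48 mm across, 55 mm high, beyond the rail. Bystander. Origin at the centre of its foot.
- blank0: Loose dark metal octagonal button blank, 15 mm across flats, 15 mm long, 14 g; smooth, one of eight alike, in the cup at the start. Origin at its middle.
- blank1: Loose dark metal octagonal button blank, 15 mm across flats, 15 mm long, 14 g; smooth, one of eight alike, in the cup at the start. Origin at its middle.
- blank2: Loose dark metal octagonal button blank, 15 mm across flats, 15 mm long, 14 g; smooth, one of eight alike, in the cup at the start. Origin at its middle.
- blank3: Loose dark metal octagonal button blank, 15 mm across flats, 15 mm long, 14 g; smooth, one of eight alike, in the cup at the start. Origin at its middle.
- blank4: Loose dark metal octagonal button blank, 15 mm across flats, 15 mm long, 14 g; smooth, one of eight alike, in the cup at the start. Origin at its middle.
- blank5: Loose dark metal octagonal button blank, 15 mm across flats, 15 mm long, 14 g; smooth, one of eight alike, in the cup at the start. Origin at its middle.
- blank6: Loose dark metal octagonal button blank, 15 mm across flats, 15 mm long, 14 g; smooth, one of eight alike, in the cup at the start. Origin at its middle.
- blank7: Loose dark metal octagonal button blank, 15 mm across flats, 15 mm long, 14 g; smooth, one of eight alike, in the cup at the start. Origin at its middle.
Mind the look-alikes: they are no part of the job. Of the things like the pad, leave any that is purple or white; of the rest the smaller one is meant.

How it is judged:
By the outcome, as a careful person would: the job done as asked, in the order asked, and still so for the second after the job is handed in, with the robot touching nothing.
It also fails if it takes over 72 s, if anything falls off the work surface, if the arm or the gripper's body presses on something with over 40 N, if the wrist force passes 120 N, or if a joint passes its speed limit or range.

## Working session

There is one attempt and no reset: what is moved stays moved. The work goes in short steps, Python scripts to look and compute and a shell command to move; the robot and the scene stay as the last step left them, time stands still between calls to the robot, and variables do not carry over. Pictures are saved under pics/ and viewed, at most 10 in all, crops included, and the job is handed in when it is done.

```bash
mkdir -p pics; ls
cat > h.py <<'E'
import numpy as np,cv2,sys
from scipy.spatial.transform import Rotation as Ro
from station import manip
def snap(n,f):
    s=manip.snapshot(n);cv2.imwrite('pics/'+f,s['image']);np.save('pics/'+f+'.npy',dict((k,v) for k,v in s.items()),allow_pickle=True);return s
def load(f): return np.load('pics/'+f+'.npy',allow_pickle=True).item()
def foc(s): return 210/np.tan(np.radians(s['vertical_fov'])/2)
def ray(s,u,v,z):
    f=foc(s);d=np.array([(u-s['cx'])/f,(v-s['cy'])/f,1]);R=np.array(s['R']);c=-R.T@np.array(s['t']);w=R.T@d
    return c+w*(z-c[2])/w[2]
def proj(s,X):
    f=foc(s);p=np.array(s['R'])@np.array(X)+np.array(s['t']);return p[0]/p[2]*f+s['cx'],p[1]/p[2]*f+s['cy']
E
python3 - <<'E'
from h import *
for n in('side','top'):
    s=snap(n,n+'0.png');R=np.array(s['R']);print(n,-R.T@np.array(s['t']),R.round(2).tolist(),s['vertical_fov'],s['cx'],s['cy'])
st=manip.get_state();print(st['tcp_pos'],Ro.from_rotvec(st['orientation']).as_matrix().round(3),st['t'],manip.grip_point_offset)
E
```

```text
pics
side [ 0.1629047  -0.56424752  0.85916532] [[0.79, -0.61, -0.0], [-0.47, -0.62, -0.63], [0.38, 0.5, -0.78]] 54.009737126294425 275.7985320134032 209.7449466644392
top [ 0.29719729 -0.07244286  1.1012882 ] [[0.05, -1.0, -0.0], [-0.97, -0.05, -0.23], [0.23, 0.01, -0.97]] 50.22994995268797 278.96206298082234 203.7645387780973
[0.14283167 0.60801324 0.23037972] [[-0.974  0.229 -0.   ]
 [ 0.229  0.974 -0.002]
 [-0.    -0.002 -1.   ]] 0.1 -0.0187
```

View pics/top0.png

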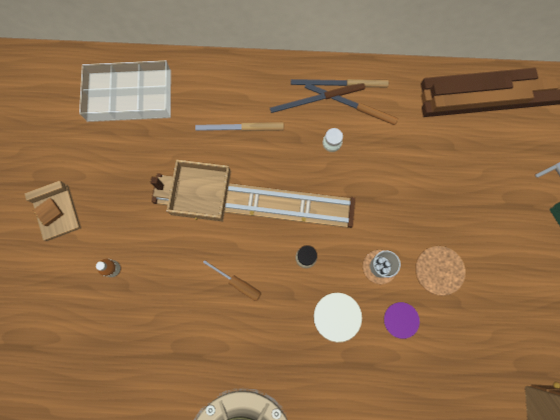

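View pics/side0.png

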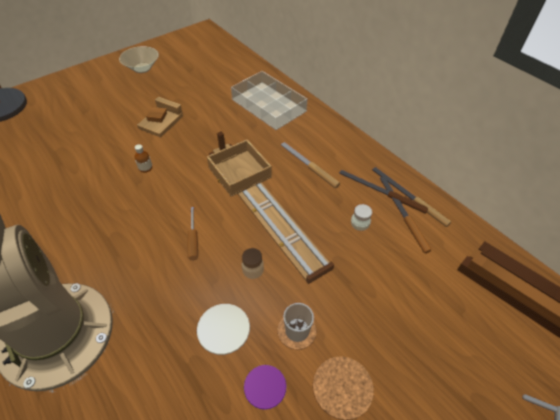

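The top view shows the cup on its small pad at about (385,264), the tray at (200,190), the post at (156,181), the ink jar at (307,256), and the screwdriver at (232,280). The side view shows the cup at (298,318), the tray at (239,165), and the post at (221,140). I'll view enlarged crops next.

Run:
```python
from h import *
a=cv2.imread('pics/top0.png');b=cv2.imread('pics/side0.png')
c=lambda im,x,y,w,h,k:cv2.resize(im[y:y+h,x:x+w],None,fx=k,fy=k,interpolation=cv2.INTER_CUBIC)
o=np.vstack([np.hstack([c(a,145,150,100,75,4),c(a,340,225,100,75,4)]),np.hstack([c(b,195,125,100,75,4),c(b,255,285,100,75,4)])])
cv2.imwrite('pics/c1.png',o)
s=load('top0.png');d=load('side0.png')
P=lambda n,s,u,v,z:print(n,ray(s,u,v,z).round(4))
P('pad',s,380,266,.005);P('pad side',d,297,331,.005);P('rim',s,386,264,.073);P('rim side',d,298,314,.073)
P('tray',s,200,190,.05);P('post',s,156.5,180,.096);P('post s',d,221,134,.096)
P('railend',s,351,212,.02);P('ink',s,307,255,.062);P('drv a',s,204,263,.01);P('drv b',s,259,298,.01);P('amb',s,101,267,.085)
```

```text
pad [ 0.4162 -0.3097  0.005 ]
pad side [ 0.4123 -0.3107  0.005 ]
rim [ 0.4141 -0.3087  0.073 ]
rim side [ 0.4169 -0.3043  0.073 ]
tray [0.5731 0.1368 0.05  ]
post [0.58   0.2316 0.096 ]
post s [0.5794 0.2336 0.096 ]
railend [ 0.5439 -0.2351  0.02  ]
ink [ 0.4268 -0.1282  0.062 ]
drv a [0.4011 0.1181 0.01  ]
drv b [ 0.3249 -0.0205  0.01  ]
amb [0.373  0.3366 0.085 ]
```

View pics/c1.png

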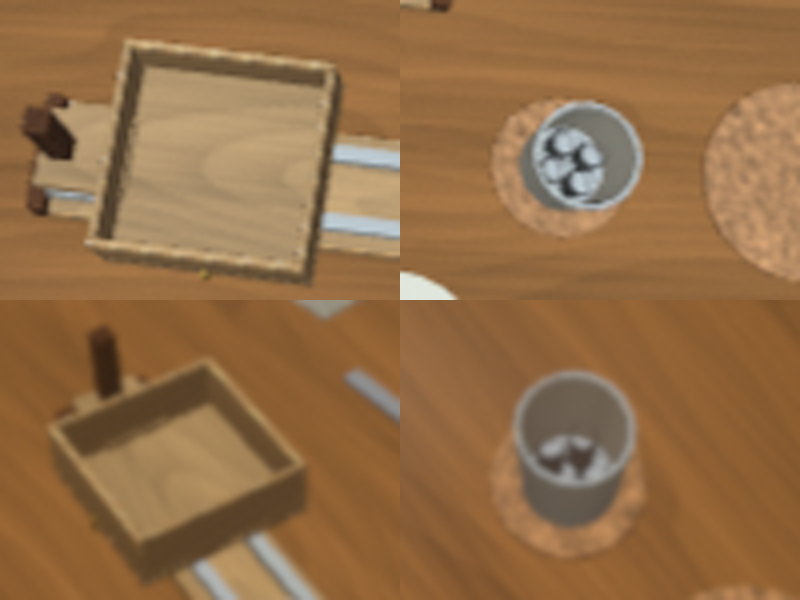

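Run:
```python
from h import *
s=load('top0.png');d=load('side0.png')
A=lambda x,y:(145+x/4,150+y/4);B=lambda x,y:(195+x/4,125+(y-300)/4)
C=[ray(s,*A(*p),.069)[:2] for p in[(127,42),(340,65),(312,280),(88,243)]];print(np.round(C,4),np.mean(C,0))
D=[ray(d,*B(*p),.069)[:2] for p in[(50,429),(208,361),(304,465),(141,545)]];print(np.round(D,4),np.mean(D,0))
for Q in(C,D):
  for i in range(4):
    v=Q[(i+1)%4]-Q[i];print(np.linalg.norm(v).round(4),np.degrees(np.arctan2(v[1],v[0])).round(1))
print('post',ray(s,*A(40,119),.096),ray(d,*B(102,333),.096))
print('rim',ray(s,386.75,263.75,.073),ray(d,298.75,317,.073),'pad',ray(s,380.75,266.5,.005),ray(d,297.2,331,.005))
st=manip.get_state();print(st['joints'])
```

```text
[[0.6392 0.1963]
 [0.6311 0.0661]
 [0.4981 0.0723]
 [0.5136 0.2062]] [0.57048955 0.13522106]
[[0.5126 0.2032]
 [0.6383 0.194 ]
 [0.6298 0.0692]
 [0.5028 0.0755]] [0.57087593 0.1354873 ]
0.1305 -93.5
0.1332 177.3
0.1348 83.4
0.126 -4.5
0.126 -4.2
0.125 -93.9
0.1272 177.2
0.1281 85.6
post [0.58044376 0.23515241 0.096     ] [0.57996768 0.2371676  0.096     ]
rim [ 0.41476858 -0.31036644  0.073     ] [ 0.41394047 -0.31024124  0.073     ] pad [ 0.4151186  -0.31149973  0.005     ] [ 0.4126772  -0.31094093  0.005     ]
[-1.40290133  0.38417811  0.01636125  1.37101384 -0.00627917  1.38818989
 -0.04650201]
```

The two views agree: cup at (0.4145, -0.3105), tray centre at (0.571, 0.135), post at (0.580, 0.236), rail yaw about -5°. I'll swing the arm around towards the cup.

```bash
cat >> h.py <<'E'
def plan(p,zdir,ydir,gp=False,n=None):
    "print displacement from current to target in current tool axes; p = TCP (or grasp point if gp)"
    st=manip.get_state();Rc=Ro.from_rotvec(st['orientation']).as_matrix()
    z=np.array(zdir,float);z/=np.linalg.norm(z);y=np.array(ydir,float);y-=z*(y@z);y/=np.linalg.norm(y)
    Rt=np.column_stack([np.cross(y,z),y,z]);p=np.array(p,float)
    if gp:p=p-Rt@[0,0,manip.grip_point_offset]
    rv=Ro.from_matrix(Rc.T@Rt).as_rotvec(degrees=True)/6;d=p-np.array(st['tcp_pos'])
    print('TCP tgt',p.round(4),'turn units',rv.round(2),'shift units now-axes',(Rc.T@d/.04).round(2),'tgt-axes',(Rt.T@d/.04).round(2))
    if n:
        a,s=rv/n,[];step=Ro.from_rotvec(a*6,degrees=True).as_matrix();R=Rc
        for i in range(n): s.append((R.T@d/.04/n));R=R@step
        print('per row turn',a.round(3));print(np.round(s,2).tolist())
def show():
    st=manip.get_state();R=Ro.from_rotvec(st['orientation']).as_matrix()
    print(round(st['t'],2),'tcp',np.round(st['tcp_pos'],4),'gp',(np.array(st['tcp_pos'])+R@[0,0,manip.grip_point_offset]).round(4),'j',np.round(st['joints'],2),'F',np.round(st['contact_force'],1),'gap',round(st['finger_gap'],3),round(st['finger_force'],1));print('xyz axes',R.T.round(3).tolist())
if __name__=='__main__': show()
E
A='[0,0,0.61,-1,-0.03,0,1]'
python3 -m creep '[[0,0,0.61,-1,-0.03,0,1],[0,0,0.61,-1,-0.03,0,1],[0,0,0.61,-1,-0.03,0,1],[0,0,0.61,-1,-0.03,0,1],[0,0,0.61,-1,-0.03,0,1],[0,0,0.61,-1,-0.03,0,1],[0,0,0.61,-1,-0.03,0,1],[0,0,0.61,-1,-0.03,0,1],[0,0,0.61,-1,-0.03,0,1],[0,0,0.61,-1,-0.03,0,1],[0,0,0.61,-1,-0.03,0,1],[0,0,0.61,-1,-0.03,0,1]]' 60
python3 h.py
```

```text
t: 1.1
tcp_pos: [0.5274, 0.3376, 0.2307]
orientation: [-1.506, -2.757, 0.001]
contact_force: [0.1, 0.3, -0.1]
finger_gap: 1.0
finger_force: 0.0
1.1 tcp [0.5274 0.3376 0.2307] gp [0.5274 0.3376 0.2494] j [-0.86  0.4   0.33  1.38 -0.13  1.39  0.04] F [ 0.1  0.3 -0.1] gap 1.0 0.0
xyz axes [[-0.54, 0.842, -0.0], [0.842, 0.54, -0.001], [-0.001, -0.001, -1.0]]
```

```bash
python3 -m creep '[[0,0,0.61,-1,-0.03,0,1],[0,0,0.61,-1,-0.03,0,1],[0,0,0.61,-1,-0.03,0,1],[0,0,0.61,-1,-0.03,0,1],[0,0,0.61,-1,-0.03,0,1],[0,0,0.61,-1,-0.03,0,1],[0,0,0.61,-1,-0.03,0,1],[0,0,0.61,-1,-0.03,0,1],[0,0,0.61,-1,-0.03,0,1],[0,0,0.61,-1,-0.03,0,1],[0,0,0.61,-1,-0.03,0,1],[0,0,0.61,-1,-0.03,0,1]]' >/dev/null
python3 -m creep '[[0,0,0.61,-1,-0.03,0,1],[0,0,0.61,-1,-0.03,0,1],[0,0,0.61,-1,-0.03,0,1],[0,0,0.61,-1,-0.03,0,1],[0,0,0.61,-1,-0.03,0,1],[0,0,0.61,-1,-0.03,0,1],[0,0,0,0,0,0,1]]' >/dev/null
python3 h.py
python3 - <<'E'
from h import *
a=np.radians(-36.8);r=np.array([np.cos(a),np.sin(a),0]);h=np.array([np.sin(a),-np.cos(a),0]);t=np.radians(55)
zd=np.sin(t)*h-np.cos(t)*np.array([0,0,1])
plan(np.array([.4145,-.3105,.052])-zd*.12,zd,r,True,12)
E
```

```text
2.68 tcp [ 0.5194 -0.3516  0.2317] gp [ 0.5195 -0.3515  0.2504] j [ 0.01  0.47  0.77  1.39 -0.32  1.41  0.18] F [-0.9 -1.6  0.2] gap 0.999 0.0
xyz axes [[0.559, 0.829, -0.005], [0.829, -0.559, -0.0], [-0.003, -0.004, -1.0]]
TCP tgt [ 0.4642 -0.2441  0.1101] turn units [ 0.22 -9.11  0.43] shift units now-axes [ 1.47 -2.65  3.03] tgt-axes [ 3.25 -2.72  0.66]
per row turn [ 0.019 -0.76   0.036]
[[0.12, -0.22, 0.25], [0.14, -0.22, 0.24], [0.16, -0.22, 0.23], [0.18, -0.22, 0.22], [0.19, -0.22, 0.2], [0.21, -0.22, 0.19], [0.22, -0.22, 0.17], [0.23, -0.22, 0.15], [0.24, -0.22, 0.14], [0.25, -0.22, 0.12], [0.26, -0.22, 0.1], [0.27, -0.23, 0.08]]
```

```bash
python3 -m creep '[[0,-0.76,0.03,0.12,-0.22,0.25,1],[0,-0.76,0.03,0.14,-0.22,0.24,1],[0,-0.76,0.03,0.16,-0.22,0.23,1],[0,-0.76,0.03,0.18,-0.22,0.22,1],[0,-0.76,0.03,0.19,-0.22,0.2,1],[0,-0.76,0.03,0.21,-0.22,0.19,1],[0,-0.76,0.03,0.22,-0.22,0.17,1],[0,-0.76,0.03,0.23,-0.22,0.15,1],[0,-0.76,0.03,0.24,-0.22,0.14,1],[0,-0.76,0.03,0.25,-0.22,0.12,1],[0,-0.76,0.03,0.26,-0.22,0.1,1],[0,0,0,0,0,0,1]]' >/dev/null
python3 h.py
python3 - <<'E'
from h import *
s=snap('wrist','w1.png')
for n,p in dict(rim=[.4145,-.3105,.073],pad=[.4145,-.3105,.005],foot=[.4145,-.3105,.009]).items(): print(n,np.round(proj(s,p),1))
a=np.radians(-36.8);r=np.array([np.cos(a),np.sin(a),0]);h=np.array([np.sin(a),-np.cos(a),0]);t=np.radians(55)
zd=np.sin(t)*h-np.cos(t)*np.array([0,0,1])
plan(np.array([.4145,-.3105,.050]),zd,r,True)
E
```

```text
3.68 tcp [ 0.4755 -0.2402  0.114 ] gp [ 0.4836 -0.2282  0.1259] j [-0.63  0.8   0.88  1.64  0.21  1.33 -0.5 ] F [-0.9  0.9 -1.7] gap 1.0 0.0
xyz axes [[0.361, 0.523, -0.772], [0.826, -0.563, 0.006], [-0.432, -0.64, -0.635]]
rim [268.1 237.7]
pad [268.9 167.4]
foot [268.8 171.2]
TCP tgt [ 0.4053 -0.3228  0.0393] turn units [ 0.37 -0.77  0.18] shift units now-axes [-0.21 -0.34  3.27] tgt-axes [ 0.05 -0.21  3.28]
```

View pics/w1.png

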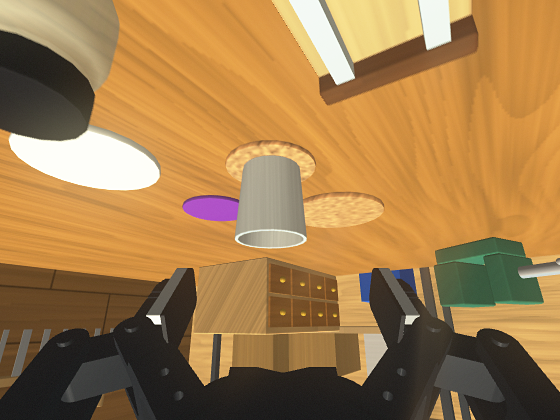

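The wrist view shows the cup upside down, with its rim centre at (271,238) and the pad centre at about (271,164). That matches the estimate to about 2 mm. I'll refine it and close in.

Run:
```python
from h import *
s=load('w1.png');c=ray(s,271,238.5,.073);print(c,ray(s,270.8,163.5,.005))
c=(c[:2]+[.4144,-.3105])/2;print(c)
a=np.radians(-36.8);r=np.array([np.cos(a),np.sin(a),0]);h=np.array([np.sin(a),-np.cos(a),0]);t=np.radians(55)
zd=np.sin(t)*h-np.cos(t)*np.array([0,0,1])
plan([*c,.050],zd,r,True,9)
```

```text
[ 0.4150061  -0.31404736  0.073     ] [ 0.42035417 -0.30556486  0.005     ]
[ 0.41470305 -0.31227368]
TCP tgt [ 0.4055 -0.3245  0.0393] turn units [ 0.37 -0.77  0.18] shift units now-axes [-0.23 -0.31  3.29] tgt-axes [ 0.03 -0.18  3.31]
per row turn [ 0.041 -0.086  0.02 ]
[[-0.03, -0.03, 0.37], [-0.02, -0.03, 0.37], [-0.02, -0.03, 0.37], [-0.02, -0.03, 0.37], [-0.01, -0.03, 0.37], [-0.01, -0.03, 0.37], [-0.01, -0.02, 0.37], [-0.0, -0.02, 0.37], [0.0, -0.02, 0.37]]
```

```bash
python3 -m creep '[[0.12,-0.26,0.06,-0.05,-0.05,0.1,1],[0.12,-0.26,0.06,-0.03,-0.05,0.3,1],[0.12,-0.25,0.06,-0.02,-0.05,0.4,1],[0,0,0,0,-0.03,0.4,1],[0,0,0,0,-0.02,0.4,1],[0,0,0,0,0,0.4,1],[0,0,0,0,0,0.4,1],[0,0,0,0,0,0.4,1],[0,0,0,0,0,0.3,1],[0,0,0,0,0,0.2,1],[0,0,0,0,0,0,1],[0,0,0,0,0,0,1]]' >/dev/null
python3 h.py
python3 - <<'E'
from h import *
a=np.radians(-36.8);r=np.array([np.cos(a),np.sin(a),0]);h=np.array([np.sin(a),-np.cos(a),0]);t=np.radians(55)
zd=np.sin(t)*h-np.cos(t)*np.array([0,0,1])
plan([.4147,-.3117,.050],zd,r,True)
E
```

```text
4.73 tcp [ 0.4033 -0.3299  0.0458] gp [ 0.4125 -0.3177  0.0566] j [-0.53  0.91  0.88  1.78  0.23  1.12 -0.54] F [-0.3  0.8  0.2] gap 1.003 0.0
xyz axes [[0.354, 0.456, -0.817], [0.796, -0.605, 0.007], [-0.491, -0.652, -0.577]]
TCP tgt [ 0.4055 -0.324   0.0393] turn units [-0.03 -0.04 -0.1 ] shift units now-axes [ 0.22 -0.05 -0.03] tgt-axes [ 0.22 -0.05 -0.03]
```

```bash
python3 -m creep '[[0,0,0,0.11,-0.05,0.05,1],[0,0,0,0.11,0,0.05,1],[0,0,0,0,0,0,1],[0,0,0,0,0,0,0.8],[0,0,0,0,0,0,0.7],[0,0,0,0,0,0,0.6],[0,0,0,0,0,0,0.5],[0,0,0,0,0,0,0.4],[0,0,0,0,0,0,0.4],[0,0,0,0,0,0,0.4],[0,0,0,0,0,0,0.4],[0,0,0,0,0,0,0.4]]' 60 >/dev/null
python3 h.py
```

```text
5.73 tcp [ 0.4036 -0.3266  0.0363] gp [ 0.4128 -0.3144  0.0471] j [-0.53  0.92  0.87  1.78  0.23  1.11 -0.55] F [0.2 2.4 5.5] gap 0.68 63.0
xyz axes [[0.353, 0.457, -0.817], [0.797, -0.604, 0.007], [-0.49, -0.654, -0.577]]
```

```bash
python3 -m creep '[[0,0,0,-0.2,0,-0.14,0.4],[0,0,0,-0.5,0,-0.35,0.4],[0,0,0,-0.7,0,-0.49,0.4],[0,0,0,-0.8,0,-0.57,0.4],[0,0,0,-0.7,0,-0.49,0.4],[0,0,0,-0.3,0,-0.21,0.4],[0,0,0,0,0,0,0.4]]' >/dev/null
python3 h.py
python3 - <<'E'
from h import *
y=np.array([.085,.996,0]);h=-y;t=np.radians(55)
zd=np.sin(t)*h-np.cos(t)*np.array([0,0,1])
plan(np.array([.5728,.1603,.16]),zd,[.996,-.085,0],True,17)
E
```

```text
6.32 tcp [ 0.4032 -0.327   0.1952] gp [ 0.4123 -0.3148  0.2061] j [-0.62  0.68  1.02  1.74  0.35  1.33 -0.42] F [ 0.5 -0.9 -3.6] gap 0.68 63.9
xyz axes [[0.357, 0.457, -0.815], [0.797, -0.604, 0.01], [-0.487, -0.653, -0.58]]
TCP tgt [0.5715 0.145  0.1493] turn units [-4.34 -0.04 -3.18] shift units now-axes [ 7.83 -3.79 -9.09] tgt-axes [ 7.89  3.19 -9.26]
per row turn [-0.255 -0.003 -0.187]
[[0.46, -0.22, -0.53], [0.46, -0.2, -0.54], [0.47, -0.18, -0.55], [0.47, -0.15, -0.55], [0.47, -0.13, -0.55], [0.48, -0.1, -0.56], [0.48, -0.08, -0.56], [0.48, -0.06, -0.56], [0.48, -0.03, -0.56], [0.48, -0.01, -0.56], [0.48, 0.02, -0.56], [0.48, 0.04, -0.56], [0.48, 0.07, -0.56], [0.48, 0.09, -0.56], [0.47, 0.12, -0.56], [0.47, 0.14, -0.55], [0.47, 0.16, -0.55]]
```

```bash
python3 -m creep '[[-0.13,0,-0.09,0.23,-0.11,-0.27,0.4],[-0.25,0,-0.19,0.46,-0.22,-0.53,0.4],[-0.25,0,-0.19,0.47,-0.18,-0.55,0.4],[-0.25,0,-0.19,0.47,-0.15,-0.55,0.4],[-0.25,0,-0.19,0.47,-0.13,-0.55,0.4],[-0.25,0,-0.19,0.48,-0.1,-0.56,0.4],[-0.25,0,-0.19,0.48,-0.08,-0.56,0.4],[-0.25,0,-0.19,0.48,-0.06,-0.56,0.4],[-0.25,0,-0.19,0.48,-0.03,-0.56,0.4],[-0.25,0,-0.19,0.48,-0.01,-0.56,0.4],[-0.25,0,-0.19,0.48,0.02,-0.56,0.4],[-0.25,0,-0.19,0.48,0.04,-0.56,0.4]]' >/dev/null
python3 -m creep '[[-0.25,0,-0.19,0.48,0.07,-0.56,0.4],[-0.25,0,-0.19,0.48,0.09,-0.56,0.4],[-0.25,0,-0.19,0.47,0.12,-0.56,0.4],[-0.25,0,-0.19,0.47,0.14,-0.55,0.4],[-0.2,0,-0.14,0.35,0.1,-0.4,0.4],[0,0,0,0.15,0.05,-0.2,0.4],[0,0,0,0,0,0,0.4]]' >/dev/null
python3 h.py
python3 - <<'E'
from h import *
y=np.array([.085,.996,0]);h=-y;t=np.radians(-5)
plan(np.array([.5728,.1603,.145]),np.sin(t)*h-np.cos(t)*np.array([0,0,1]),[.996,-.085,0],True,10)
E
```

```text
7.9 tcp [0.5715 0.1352 0.1443] gp [0.5733 0.1503 0.1552] j [-1.06  0.93  0.74  1.26  0.22  1.65 -0.54] F [-0.1  0.9 -2.4] gap 0.678 64.0
xyz axes [[0.051, 0.577, -0.815], [0.994, -0.108, -0.014], [-0.096, -0.81, -0.579]]
TCP tgt [0.5729 0.1619 0.1264] turn units [-0.22  9.94 -0.15] shift units now-axes [ 0.75 -0.03 -0.28] tgt-axes [ 0.63 -0.02  0.51]
per row turn [-0.022  0.994 -0.015]
[[0.08, -0.0, -0.03], [0.08, -0.0, -0.02], [0.08, -0.0, -0.01], [0.08, -0.0, -0.0], [0.08, -0.0, 0.0], [0.08, -0.0, 0.01], [0.08, -0.0, 0.02], [0.08, -0.0, 0.03], [0.07, -0.0, 0.04], [0.07, -0.0, 0.04]]
```

```bash
python3 -m creep '[[0,0.5,0,0.04,0,-0.02,0.4],[-0.02,0.97,-0.01,0.08,0,-0.03,0.4],[-0.02,0.97,-0.01,0.08,0,-0.02,0.4],[-0.02,0.97,-0.01,0.08,0,-0.01,0.4],[-0.02,0.97,-0.01,0.08,0,0,0.4],[-0.02,0.97,-0.01,0.08,0,0,0.4],[-0.02,0.97,-0.01,0.08,0,0.01,0.4],[-0.02,0.97,-0.01,0.08,0,0.02,0.4],[-0.02,0.97,-0.01,0.07,0,0.04,0.4],[-0.02,0.97,-0.01,0.07,0,0.04,0.4],[0,0.5,0,0.05,0,0.03,0.4],[0,0,0,0,0,0,0.4]]' >/dev/null
python3 h.py
python3 - <<'E'
from h import *
y=np.array([.085,.996,0]);h=-y;t=np.radians(-70)
plan(np.array([.5728,.1603,.128]),np.sin(t)*h-np.cos(t)*np.array([0,0,1]),[.996,-.085,0],True,12)
s=snap('side','s2.png')
a=s['image'][60:260,130:380];cv2.imwrite('pics/s2c.png',cv2.resize(a,None,fx=3,fy=3,interpolation=cv2.INTER_CUBIC))
E
```

```text
8.9 tcp [0.574  0.1544 0.1288] gp [0.5739 0.1532 0.1475] j [-0.73  0.41  0.59  1.64 -0.32  1.15 -0.16] F [-0.1 -0.4 -1.9] gap 0.677 64.1
xyz axes [[0.105, 0.992, 0.066], [0.994, -0.105, 0.0], [0.007, 0.065, -0.998]]
TCP tgt [0.5743 0.1778 0.1216] turn units [ 0.12 11.04 -0.16] shift units now-axes [ 0.57 -0.05  0.22] tgt-axes [ 0.03 -0.04  0.61]
per row turn [ 0.01   0.92  -0.014]
[[0.05, -0.0, 0.02], [0.05, -0.0, 0.02], [0.04, -0.0, 0.03], [0.04, -0.0, 0.03], [0.04, -0.0, 0.03], [0.03, -0.0, 0.04], [0.03, -0.0, 0.04], [0.03, -0.0, 0.04], [0.02, -0.0, 0.05], [0.02, -0.0, 0.05], [0.01, -0.0, 0.05], [0.01, -0.0, 0.05]]
```

View pics/s2c.png

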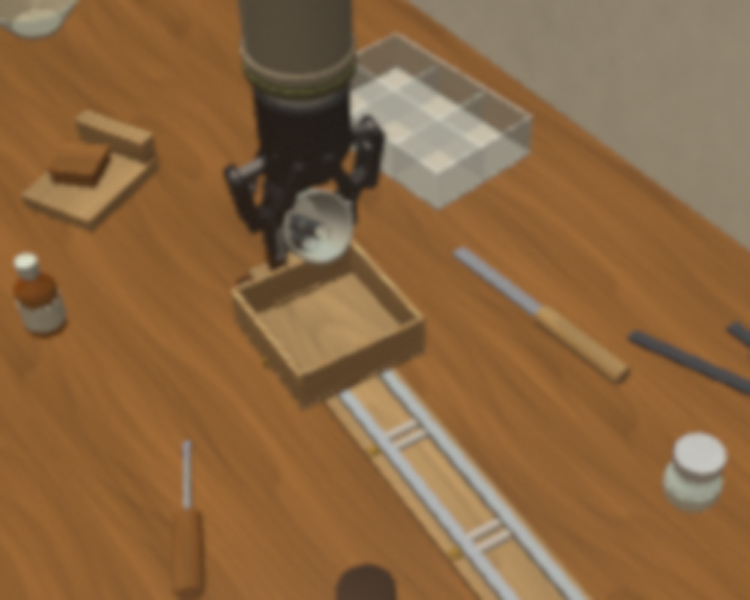

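The cup's mouth (crop 320,228) faces along the rail above the tray's near-post half, with the blanks still inside. I'll continue the pour.

```bash
python3 -m creep '[[0,0.5,0,0.03,0,0.02,0.4],[0,0.9,0,0.05,0,0.02,0.4],[0,0.9,0,0.04,0,0.03,0.4],[0,0.9,0,0.04,0,0.03,0.4],[0,0.9,0,0.04,0,0.03,0.4],[0,0.8,0,0.03,0,0.04,0.4],[0,0.8,0,0.03,0,0.04,0.4],[0,0.8,0,0.03,0,0.04,0.4],[0,0.8,0,0.02,0,0.05,0.4],[0,0.8,0,0.02,0,0.05,0.4],[0,0.8,0,0.01,0,0.05,0.4],[0,0.8,0,0.01,0,0.05,0.4]]' >/dev/null
python3 h.py
python3 -m creep '[[0,0.8,0,0,0,0.05,0.4],[0,0.5,0,0,0,0.05,0.4],[0,0,0,0,0,0,0.4],[0,0,0,0,0,0,0.4],[0,0,0,0,0,0,0.4],[0,0,0,0,0,0,0.4],[0,0,0,0,0,0,0.4],[0,0,0,0,0,0,0.4],[0,0,0,0,0,0,0.4]]' >/dev/null
python3 h.py
python3 - <<'E'
from h import *
s=snap('side','s3.png');a=s['image'][100:220,170:320];u=snap('top','t3.png')['image'][130:250,130:280]
f=lambda a:cv2.resize(a,(400,320),interpolation=cv2.INTER_CUBIC)
cv2.imwrite('pics/c3.png',np.hstack([f(a),f(u)]))
E
```

```text
9.95 tcp [0.5762 0.1828 0.1199] gp [0.5747 0.1663 0.1287] j [-0.06  0.61  0.31  1.83 -1.29  1.4   0.85] F [-0.8  0.7 -2.7] gap 0.679 64.0
xyz axes [[0.045, 0.467, 0.883], [0.996, -0.095, -0.001], [0.083, 0.879, -0.469]]
10.7 tcp [0.5774 0.1859 0.1199] gp [0.5757 0.1684 0.1264] j [ 0.01  0.68  0.25  1.83 -1.37  1.48  0.94] F [-1.1 -0.1 -1.2] gap 0.679 64.2
xyz axes [[0.031, 0.346, 0.938], [0.995, -0.096, 0.003], [0.091, 0.933, -0.347]]
```

View pics/c3.png

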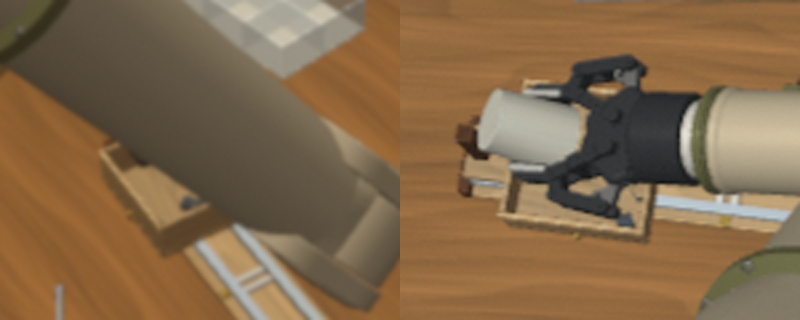

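The blanks are dropping out and the force fell by about 1.1 N. I'll swing back and check the cup and tray.

```bash
python3 -m creep '[[0,-0.5,0,0,0,-0.05,0.4],[0,-1,0,0,0,-0.05,0.4],[0,-1,0,0,0,-0.05,0.4],[0,-1,0,0,0,-0.05,0.4],[0,-1,0,0,0,-0.05,0.4],[0,-1,0,0,0,-0.05,0.4],[0,-1,0,0,0,-0.05,0.4],[0,-1,0,0,0,-0.05,0.4],[0,-1,0,0,0,-0.1,0.4],[0,-1,0,0,0,-0.15,0.4],[0,-1,0,0,0,-0.15,0.4],[0,-1,0,0,0,-0.15,0.4]]' >/dev/null
python3 -m creep '[[0,-1,0,-0.15,0,-0.2,0.4],[0,-1,0,-0.2,0,-0.2,0.4],[0,-1,0,-0.2,0,-0.3,0.4],[0,-1,0,-0.2,0,-0.4,0.4],[0,-1,0,-0.2,0,-0.4,0.4],[0,0,0,-0.2,0,-0.4,0.4],[0,0,0,0,0,0,0.4]]' >/dev/null
python3 h.py
python3 - <<'E'
from h import *
s=snap('side','s4.png');a=s['image'][70:220,160:360];u=snap('top','t4.png')['image'][110:260,110:310]
f=lambda a:cv2.resize(a,(400,300),interpolation=cv2.INTER_CUBIC)
cv2.imwrite('pics/c4.png',np.hstack([f(a),f(u)]))
E
```

```text
12.38 tcp [0.5739 0.149  0.2352] gp [0.5747 0.1581 0.2515] j [-0.97  0.57  0.66  1.31  0.12  1.59 -0.46] F [ 0.5 -0.4  0.4] gap 0.677 64.2
xyz axes [[0.083, 0.869, -0.488], [0.996, -0.093, 0.004], [-0.042, -0.487, -0.873]]
```

View pics/c4.png

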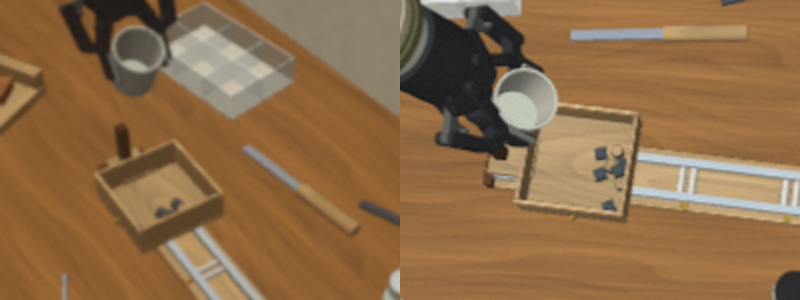

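The cup looks empty and the dark blanks lie in the tray's right half, at about crop (610,170), with none visible outside. I'll return the cup next.

Run:
```python
from h import *
plan([.4036,-.3266,.15],[-.490,-.654,-.577],[.797,-.604,.007],n=18)
```

```text
TCP tgt [ 0.4036 -0.3266  0.15  ] turn units [ 3.51 -4.18  3.97] shift units now-axes [-9.61 -3.08  7.75] tgt-axes [-5.18  3.73 11.  ]
per row turn [ 0.195 -0.232  0.22 ]
[[-0.53, -0.17, 0.43], [-0.53, -0.15, 0.45], [-0.52, -0.13, 0.46], [-0.51, -0.11, 0.48], [-0.5, -0.09, 0.49], [-0.49, -0.06, 0.51], [-0.48, -0.04, 0.52], [-0.47, -0.02, 0.53], [-0.45, 0.0, 0.54], [-0.44, 0.02, 0.55], [-0.43, 0.04, 0.56], [-0.41, 0.07, 0.57], [-0.4, 0.09, 0.58], [-0.38, 0.11, 0.59], [-0.36, 0.13, 0.59], [-0.34, 0.15, 0.6], [-0.33, 0.17, 0.6], [-0.31, 0.19, 0.61]]
```

```bash
python3 -m creep '[[0.2,-0.23,0.22,-0.53,-0.17,0.43,0.4],[0.2,-0.23,0.22,-0.53,-0.15,0.45,0.4],[0.2,-0.23,0.22,-0.52,-0.13,0.46,0.4],[0.2,-0.23,0.22,-0.51,-0.11,0.48,0.4],[0.2,-0.23,0.22,-0.5,-0.09,0.49,0.4],[0.2,-0.23,0.22,-0.49,-0.06,0.51,0.4],[0.2,-0.23,0.22,-0.48,-0.04,0.52,0.4],[0.2,-0.23,0.22,-0.47,-0.02,0.53,0.4],[0.19,-0.23,0.22,-0.45,0,0.54,0.4],[0.19,-0.23,0.22,-0.44,0.02,0.55,0.4],[0.19,-0.23,0.22,-0.43,0.04,0.56,0.4],[0.19,-0.23,0.22,-0.41,0.07,0.57,0.4]]' >/dev/null
python3 -m creep '[[0.19,-0.23,0.22,-0.4,0.09,0.58,0.4],[0.19,-0.23,0.22,-0.38,0.11,0.59,0.4],[0.19,-0.23,0.22,-0.36,0.13,0.59,0.4],[0.19,-0.23,0.22,-0.34,0.15,0.6,0.4],[0.19,-0.23,0.22,-0.33,0.17,0.6,0.4],[0.19,-0.23,0.22,-0.3,0.19,0.6,0.4],[0,0,0,0,0,0,0.4],[0,0,0,0,0,0,0.4]]' >/dev/null
python3 h.py
python3 - <<'E'
from h import *
plan([.4036,-.3266,.06],[-.490,-.654,-.577],[.797,-.604,.007],n=5)
E
```

```text
14.15 tcp [ 0.4011 -0.3284  0.1496] gp [ 0.4104 -0.3162  0.1604] j [-0.56  0.71  0.92  1.76  0.36  1.28 -0.5 ] F [ 0.8  0.6 -0.9] gap 0.679 64.1
xyz axes [[0.353, 0.456, -0.817], [0.796, -0.606, 0.005], [-0.492, -0.652, -0.577]]
TCP tgt [ 0.4036 -0.3266  0.06  ] turn units [-0.03 -0.    0.  ] shift units now-axes [1.87 0.01 1.23] tgt-axes [1.87 0.01 1.23]
per row turn [-0.006 -0.     0.   ]
[[0.37, 0.0, 0.25], [0.37, 0.0, 0.25], [0.37, 0.0, 0.25], [0.37, 0.0, 0.25], [0.37, 0.0, 0.25]]
```

```bash
python3 -m creep '[[0,0,0,0.37,0,0.25,0.4],[0,0,0,0.37,0,0.25,0.4],[0,0,0,0.37,0,0.25,0.4],[0,0,0,0.37,0,0.25,0.4],[0,0,0,0.37,0,0.25,0.4],[0,0,0,0,0,0,0.4],[0,0,0,0,0,0,0.4]]' >/dev/null
python3 h.py
python3 - <<'E'
from h import *
plan([.4036,-.3266,.0375],[-.490,-.654,-.577],[.797,-.604,.007])
s=snap('side','s5.png');a=s['image'][275:375,235:360];u=snap('top','t5.png')['image'][215:315,325:450]
f=lambda a:cv2.resize(a,(400,320),interpolation=cv2.INTER_CUBIC)
cv2.imwrite('pics/c5.png',np.hstack([f(a),f(u)]))
E
```

```text
14.73 tcp [ 0.4055 -0.3246  0.0607] gp [ 0.4146 -0.3123  0.0715] j [-0.51  0.85  0.84  1.78  0.29  1.16 -0.57] F [ 0.2 -0.2 -0.7] gap 0.683 64.2
xyz axes [[0.35, 0.459, -0.816], [0.799, -0.601, 0.005], [-0.488, -0.654, -0.578]]
TCP tgt [ 0.4036 -0.3266  0.0375] turn units [ 0.02 -0.01  0.04] shift units now-axes [ 0.43 -0.01  0.39] tgt-axes [ 0.43 -0.01  0.39]
```

View pics/c5.png

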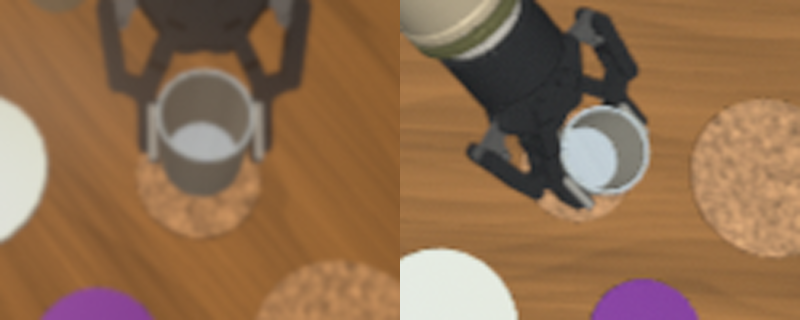

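The cup is empty, upright and over the small pad. I'll lower it and release.

```bash
python3 -m creep '[[0,0,0,0.1,0,0.1,0.4],[0,0,0,0.1,0,0.1,0.4],[0,0,0,0.1,0,0.1,0.4],[0,0,0,0.06,0,0.05,0.4],[0,0,0,0.04,0,0.04,0.4],[0,0,0,0,0,0,0.4],[0,0,0,0,0,0,0.4],[0,0,0,0,0,0,0.4]]' >/dev/null
python3 h.py
```

```text
15.5 tcp [ 0.4037 -0.328   0.039 ] gp [ 0.4129 -0.3157  0.0498] j [-0.5   0.89  0.82  1.78  0.28  1.12 -0.58] F [ 0.6 -0.1 -0.7] gap 0.676 64.2
xyz axes [[0.352, 0.458, -0.816], [0.799, -0.601, 0.006], [-0.488, -0.654, -0.578]]
```

```bash
python3 -m creep '[[0,0,0,0.04,-0.02,0.01,0.4],[0,0,0,0.04,0,0.01,0.4],[0,0,0,0,0,0,0.4],[0,0,0,0,0,0,0.4]]' >/dev/null
python3 h.py
```

```text
15.83 tcp [ 0.4037 -0.3266  0.0363] gp [ 0.4129 -0.3144  0.047 ] j [-0.5   0.89  0.82  1.78  0.28  1.12 -0.59] F [-1.6  1.1  4.5] gap 0.679 64.4
xyz axes [[0.351, 0.458, -0.817], [0.799, -0.601, 0.006], [-0.488, -0.655, -0.577]]
```

```bash
python3 -m creep '[[0,0,0,0,0,0,0.75],[0,0,0,0,0,0,0.85],[0,0,0,0,0,0,1],[0,0,0,0,0,0,1],[0,0,0,0,0,0,1],[0,0,0,0,0,-0.2,1],[0,0,0,0,0,-0.5,1],[0,0,0,0,0,-0.8,1],[0,0,0,0,0,-0.8,1],[0,0,0,0,0,-0.8,1],[0,0,0,0,0,-0.5,1],[0,0,0,0,0,0,1]]' >/dev/null
python3 h.py
python3 - <<'E'
from h import *
s=snap('side','s6.png');a=s['image'][275:375,235:360];u=snap('wrist','w6.png')['image']
f=lambda a:cv2.resize(a,(400,320),interpolation=cv2.INTER_CUBIC)
cv2.imwrite('pics/c6.png',np.hstack([f(a),f(u)]))
y=np.array([.085,.996,0])
plan([.575,.18,.19],[0,0,-1],[.9964,-.085,0],n=20)
E
```

```text
16.83 tcp [ 0.4787 -0.2285  0.1207] gp [ 0.4877 -0.2162  0.1316] j [-0.61  0.83  0.82  1.58  0.25  1.43 -0.57] F [ 0.4  0.1 -0.5] gap 1.002 0.0
xyz axes [[0.353, 0.462, -0.814], [0.803, -0.596, 0.009], [-0.481, -0.656, -0.581]]
TCP tgt [0.575 0.18  0.19 ] turn units [-2.48  8.88 -4.95] shift units now-axes [ 4.16 -4.16 -8.98] tgt-axes [10.46  1.62 -1.77]
per row turn [-0.124  0.444 -0.247]
[[0.21, -0.21, -0.45], [0.23, -0.2, -0.44], [0.26, -0.18, -0.43], [0.28, -0.17, -0.42], [0.31, -0.16, -0.41], [0.33, -0.15, -0.4], [0.35, -0.13, -0.38], [0.37, -0.12, -0.37], [0.39, -0.1, -0.35], [0.41, -0.09, -0.33], [0.43, -0.07, -0.32], [0.44, -0.06, -0.3], [0.46, -0.04, -0.28], [0.47, -0.03, -0.26], [0.48, -0.01, -0.23], [0.49, 0.0, -0.21], [0.5, 0.02, -0.19], [0.51, 0.04, -0.16], [0.52, 0.05, -0.14], [0.52, 0.07, -0.11]]
```

View pics/c6.png

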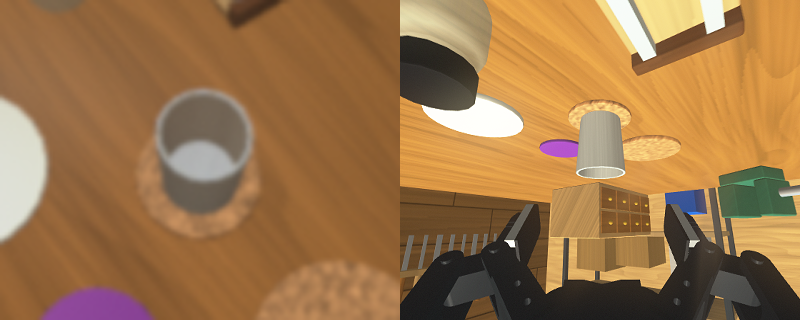

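The cup stands upright and empty, centred on the small pad (rim and pad both at wrist-crop column 600). I'll go to the post now.

```bash
python3 -m creep '[[-0.12,0.44,-0.25,0.21,-0.21,-0.45,1],[-0.12,0.44,-0.25,0.23,-0.2,-0.44,1],[-0.12,0.44,-0.25,0.26,-0.18,-0.43,1],[-0.12,0.44,-0.25,0.28,-0.17,-0.42,1],[-0.12,0.44,-0.25,0.31,-0.16,-0.41,1],[-0.12,0.44,-0.25,0.33,-0.15,-0.4,1],[-0.12,0.44,-0.25,0.35,-0.13,-0.38,1],[-0.12,0.44,-0.25,0.37,-0.12,-0.37,1],[-0.12,0.44,-0.25,0.39,-0.1,-0.35,1],[-0.12,0.44,-0.25,0.41,-0.09,-0.33,1],[-0.12,0.44,-0.25,0.43,-0.07,-0.32,1],[-0.12,0.44,-0.25,0.44,-0.06,-0.3,1]]' >/dev/null
python3 -m creep '[[-0.12,0.44,-0.25,0.46,-0.04,-0.28,1],[-0.12,0.44,-0.25,0.47,-0.03,-0.26,1],[-0.12,0.44,-0.25,0.48,-0.01,-0.23,1],[-0.12,0.44,-0.25,0.49,0,-0.21,1],[-0.12,0.44,-0.25,0.5,0.02,-0.19,1],[-0.12,0.44,-0.25,0.51,0.04,-0.16,1],[-0.12,0.44,-0.25,0.52,0.05,-0.14,1],[-0.12,0.44,-0.25,0.52,0.07,-0.11,1],[0,0,0,0,0,0,1],[0,0,0,0,0,0,1]]' >/dev/null
python3 h.py
python3 - <<'E'
from h import *
plan([.580,.236,.19],[0,0,-1],[.9962,-.087,0])
s=snap('wrist','w7.png');R=np.array(s['R']);print('cam',-R.T@s['t'],R.round(2).tolist())
for p in([.58,.236,.096],[.5707,.1354,.029],[.6355,.13,.069]):print(np.round(proj(s,p),1))
s=snap('top','t7.png')
E
```

```text
18.77 tcp [0.5747 0.1789 0.1889] gp [0.5749 0.179  0.2076] j [-0.75  0.4   0.53  1.51 -0.2   1.31 -0.28] F [-0.1 -0.7 -0.1] gap 1.001 0.0
xyz axes [[0.085, 0.996, -0.006], [0.996, -0.085, -0.013], [-0.013, -0.005, -1.0]]
TCP tgt [0.58  0.236 0.19 ] turn units [-0.12  0.06  0.02] shift units now-axes [ 1.43  0.01 -0.04] tgt-axes [ 1.43  0.01 -0.03]
cam [0.58425997 0.26037543 0.33244166] [[1.0, -0.09, -0.01], [-0.08, -0.94, 0.33], [-0.04, -0.32, -0.95]]
[283.7 137.3]
[283.5 226.8]
[351.8 243.2]
```

Run:
```python
from h import *
s=load('w7.png');g=cv2.cvtColor(s['image'],cv2.COLOR_BGR2GRAY);print(foc(s))
w=g[80:200,230:340];m=(w<75).astype(np.uint8)
n,l,st,c=cv2.connectedComponentsWithStats(m)
for i in range(1,n):
    if st[i,4]>40: print(st[i]+[230,80,0,0,0],(c[i]+[230,80]).round(1))
print(g[100:190:5,250:320:4])
```

```text
305.560755099026
[277 123  19   5  70] [286.2 124.6]
[[132 150 147 137 134 137 136 126 128 140 144 147 142 137 134 135 138 128]
 [135 139 146 138 134 140 139 130 129 139 147 148 144 137 136 136 140 124]
 [ 91  90  89  91  89  90  84  86  85  84  87  87  87  87  88  88  90  90]
 [ 89  91  92 135 139 146 145 148 162 167 171 168 174 180 180 190  88  95]
 [129 120 118 179 189 183 185 187 189 188 191 189 190 198 202 202 198 179]
 [194 191 188 183 189 182 182  54  62  63  66  59 189 197 200 202 212 195]
 [179 191 187 179 189 182 180  81  84  85  88  87 193 196 199 200 199 196]
 [148 191 186 194 189 181 179  86  84  84  85  89 194 195 197 199 199 195]
 [114 207 191 194 188 178 174  88  91  84  85  85 208 198 195 198 181 195]
 [111 207 202 193 189 177 177  88  88  89  89  86 206 207 193 195 180 194]
 [133 207 202 193 187 174 188 198 193 195 200 200 203 206 197 194 180 196]
 [139 207 202 194 187 171 188 197 191 194 198 198 202 206 208 193 180 195]
 [143 205 202 194 183 188 186 195 188 192 197 196 202 206 209 193 179 195]
 [140 194 189 194 183 189 186 195 186 190 195 198 201 206 207 208 142 151]
 [120 120 121 120 119 121 120 119 118 118 122 121 122 122 122 120 123 123]
 [153 154 152 156 156 159 161 154 155 158 167 169 171 174 178 178 181 183]
 [181 173 170 170 171 178 179 178 175 173 170 169 164 181 181 181 172 184]
 [193 187 180 194 188 176 181 195 194 197 199 195 199 205 207 208 189 197]]
```

Run:
```python
from h import *
s=load('w7.png');g=cv2.cvtColor(s['image'],cv2.COLOR_BGR2GRAY)
w=g[117:165,265:310]
for lo,hi in((0,72),(72,115)):
    m=((w>=lo)&(w<hi)).astype(np.uint8);n,l,st,c=cv2.connectedComponentsWithStats(m)
    i=1+np.argmax(st[1:,4]);b=st[i]+[265,117,0,0,0];print(b)
u=b[0]+b[2]/2-.5;v=b[1]+b[3]/2-.5;X=ray(s,u,v,.096);print(u,v,X)
# rim of tray post-side edge, rail dir: none
plan([X[0],X[1],.10],[0,0,-1],[.9962,-.087,0])
```

```text
[277 123  19   5  67]
[276 126  21  22 423]
286.0 136.5 [0.58178635 0.23641948 0.096     ]
TCP tgt [0.5818 0.2364 0.1   ] turn units [-0.13  0.07  0.  ] shift units now-axes [1.5  0.08 2.2 ] tgt-axes [1.48 0.05 2.21]
```

```bash
python3 -m creep '[[-0.13,0.07,0,0.5,0.03,0,1],[0,0,0,0.5,0.02,0,1],[0,0,0,0.45,0,0,1],[0,0,0,0,0,0.5,1],[0,0,0,0,0,0.8,1],[0,0,0,0,0,0.8,1],[0,0,0,0,0,0.6,1],[0,0,0,0,0,0.4,1],[0,0,0,0,0,0.1,1],[0,0,0,0,0,0,0.6],[0,0,0,0,0,0,0.5],[0,0,0,0,0,0,0.5]]' 25 >/dev/null
python3 h.py
python3 - <<'E'
from h import *
plan([.581,.2363,.06],[0,0,-1],[.9962,-.087,0])
E
```

```text
19.87 tcp [0.5831 0.2369 0.0623] gp [0.583  0.2368 0.081 ] j [-0.78  0.55  0.47  1.58 -0.28  1.07 -0.32] F [-0.4  0.3  0.2] gap 0.604 0.0
xyz axes [[0.086, 0.996, 0.003], [0.996, -0.086, 0.003], [0.003, 0.002, -1.0]]
TCP tgt [0.581  0.2363 0.06  ] turn units [ 0.03 -0.02  0.01] shift units now-axes [-0.02 -0.05  0.06] tgt-axes [-0.02 -0.05  0.06]
```

```bash
python3 -m creep '[[0,0,0,-0.02,-0.05,0.05,0.4],[0,0,0,0,0,0,0.3],[0,0,0,0,0,0,0.2],[0,0,0,0,0,0,0.1],[0,0,0,0,0,0,0],[0,0,0,0,0,0,0],[0,0,0,0,0,0,0],[0,0,0,0,0,0,0]]' 25 
python3 h.py
```

```text
t: 20.53
tcp_pos: [0.5813, 0.236, 0.0596]
orientation: [2.314, 2.123, 0.007]
contact_force: [4.3, 0.0, -0.3]
finger_gap: 0.187
finger_force: 29.8
20.53 tcp [0.5813 0.236  0.0596] gp [0.5813 0.236  0.0783] j [-0.78  0.55  0.47  1.59 -0.28  1.06 -0.32] F [ 4.3  0.  -0.3] gap 0.187 29.8
xyz axes [[0.086, 0.996, 0.002], [0.996, -0.086, 0.004], [0.004, 0.002, -1.0]]
```

```bash
python3 -m creep '[[0,0,0,-0.05,0,0,0],[0,0,0,-0.1,0,0,0],[0,0,0,-0.15,0,0,0],[0,0,0,-0.2,0,0,0],[0,0,0,-0.2,0,0,0],[0,0,0,-0.2,0,0,0],[0,0,0,-0.2,0,0,0],[0,0,0,-0.2,0,0,0],[0,0,0,-0.2,0,0,0],[0,0,0,-0.1,0,0,0],[0,0,0,0,0,0,0],[0,0,0,0,0,0,0]]' >/dev/null
python3 h.py
python3 - <<'E'
from h import *
plan([.5813-.086*.13,.236-.996*.13,.0596],[0,0,-1],[.9962,-.087,0])
E
```

```text
21.53 tcp [0.5764 0.1712 0.0596] gp [0.5763 0.1712 0.0783] j [-0.71  0.5   0.49  1.67 -0.27  1.03 -0.22] F [ 7.6 -1.9 -2.1] gap 0.184 30.0
xyz axes [[0.087, 0.996, 0.002], [0.996, -0.087, 0.005], [0.005, 0.001, -1.0]]
TCP tgt [0.5701 0.1065 0.0596] turn units [ 0.05 -0.02  0.  ] shift units now-axes [-1.62 -0.02 -0.  ] tgt-axes [-1.62 -0.02 -0.  ]
```

```bash
python3 -m creep '[[0,0,0,-0.1,0.01,0,0],[0,0,0,-0.2,0.01,0,0],[0,0,0,-0.2,0.01,0,0],[0,0,0,-0.2,0.01,0,0],[0,0,0,-0.2,0.01,0,0],[0,0,0,-0.2,0.01,0,0],[0,0,0,-0.2,0,0,0],[0,0,0,-0.15,0,0,0],[0,0,0,-0.1,0,0,0],[0,0,0,-0.07,0,0,0],[0,0,0,0,0,0,0],[0,0,0,0,0,0,0]]' >/dev/null
python3 h.py
python3 - <<'E'
from h import *
print(np.linalg.norm(np.array(manip.get_state()['tcp_pos'])-[.5813,.236,.0596]))
E
```

```text
22.53 tcp [0.5714 0.1065 0.0594] gp [0.5714 0.1064 0.0781] j [-0.63  0.47  0.51  1.72 -0.26  1.02 -0.12] F [-2.  -1.5  8.3] gap 0.181 30.8
xyz axes [[0.086, 0.996, 0.002], [0.996, -0.086, 0.002], [0.002, 0.001, -1.0]]
0.12991724080891376
```

```bash
python3 -m creep '[[0,0,0,0,0,0,0.25],[0,0,0,0,0,0,0.4],[0,0,0,0,0,0,0.6],[0,0,0,0,0,0,0.6],[0,0,0,0,0,0,0.6],[0,0,0,0,0,-0.3,0.6],[0,0,0,0,0,-0.7,0.6],[0,0,0,0,0,-1,0.6],[0,0,0,0,0,-1,0.6],[0,0,0,0.7,0,-0.7,0.6],[0,0,0,1,0,0,0.6],[0,0,0,1,0,0,0.6]]' >/dev/null
python3 -m creep '[[0,0,0,1,0,0,0.6],[0,0,0,1,0,0,0.6],[0,0,0,1,0,0,0.6],[0,0,0,1,0,0,0.6],[0,0,0,0.5,0,0,0.6],[0,0,0,0,0,0,0.6],[0,0,0,0,0,0,0.6]]' >/dev/null
python3 h.py
python3 - <<'E'
from h import *
s=snap('top','t8.png');a=s['image'][150:235,195:305];d=snap('side','s8.png');b=d['image'][150:250,210:340];c=d['image']
g=cv2.resize(a,(400,309),interpolation=cv2.INTER_CUBIC);k=cv2.resize(b,(400,309),interpolation=cv2.INTER_CUBIC)
low=np.hstack([cv2.resize(s['image'],(387,290),interpolation=cv2.INTER_AREA),cv2.resize(c,(387,290),interpolation=cv2.INTER_AREA)])
cv2.imwrite('pics/c8.png',np.vstack([np.hstack([g,k])[:, :774],low]))
E
```

```text
24.12 tcp [0.595  0.396  0.2068] gp [0.595  0.396  0.2255] j [-0.89  0.63  0.46  1.13 -0.26  1.44 -0.56] F [ 0.8 -1.  -0.4] gap 0.594 0.0
xyz axes [[0.082, 0.997, 0.001], [0.997, -0.082, 0.001], [0.001, 0.001, -1.0]]
```

View pics/c8.png

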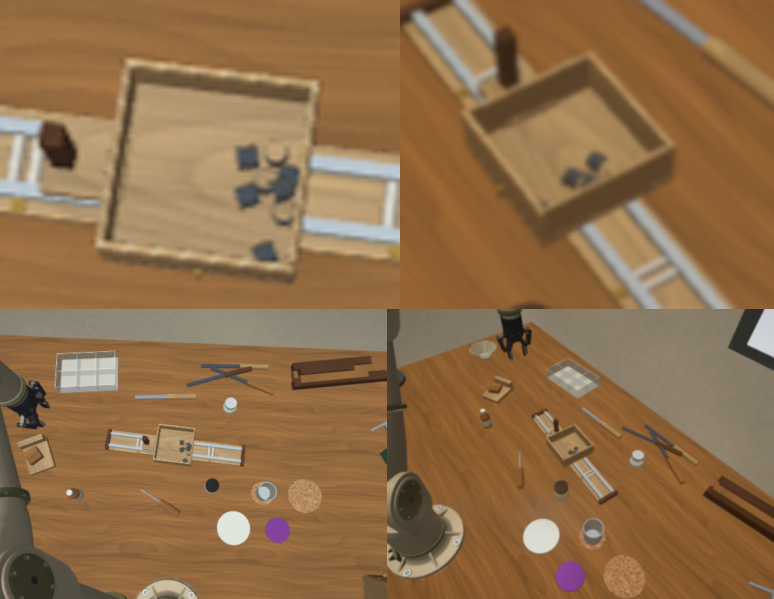

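The carriage sits over the middle station, with its brass plate under the tray centre (crop 197,272). The blanks are in the tray (crop 235–300, 140–260) with none visible outside. The cup is empty and upright on its small pad, and the other objects have not moved. I'll hand the job in.

```bash
python3 -c "
from station import manip
print(manip.finish_job())"
```

```text
the job is handed in; nothing more can be done
None
```

I handed the job in at about 24 s: the blanks were tipped into the tray, the empty cup was back upright on its pad, and the carriage was slid 130 mm to the middle station; I saw no blanks outside the tray, but the picture didn't let me count all eight for certain, and I judged the click-in from the measured travel and the picture.

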